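# Rinse the lacquer brushes and hang them to dry

## Task

Clean up the lacquer brushes that hang in the drip box. First take the lid off the rinse tin and lay it flat on the bench; then, one brush at a time from the narrowest to the widest (so the rinse stays clean for the fine ones), dip its bristles well down into the tin, hook it on the bare end of the drying rail, and slide it along on the rail past the dark band, so that all end up hanging over the drip tray clear of one another. Finally put the lid back on the tin, and leave the lacquered feathers where they lie.

Things in the scene. Friction and masses are not known exactly. Their poses are not given: they have to be found in the camera images.
- brush_narrow: the narrow flat lacquer brush, hung bristles down, absent in some starts: 180 mm long, wooden handle 20 mm wide, steel ferrule (z 47-73 mm) and dark bristles (z 0-47 mm) 22 mm wide, 0.04-0.13 kg, steel side hook. Origin: middle of the bristle end. z up the handle, x towards the side the hook is on, y across the brush's width
- brush_medium: the medium flat lacquer brush, hung bristles down, absent in some starts: 180 mm long, wooden handle 26 mm wide, steel ferrule (z 47-73 mm) and dark bristles (z 0-47 mm) 38 mm wide, 0.04-0.13 kg, steel side hook. Origin: middle of the bristle end. z up the handle, x towards the side the hook is on, y across the brush's width
- brush_wide: the wide flat lacquer brush, hung bristles down, absent in some starts: 180 mm long, wooden handle 34 mm wide, steel ferrule (z 47-73 mm) and dark bristles (z 0-47 mm) 56 mm wide, 0.04-0.13 kg, steel side hook. Origin: middle of the bristle end. z up the handle, x towards the side the hook is on, y across the brush's width
- brush_narrow_grip (a point): where to grip the narrow brush: middle of its wooden handle above the hook, 158 mm above the brush's origin (x 0, y 0). Here the handle is 14 mm thick in x and 20 mm wide in y, and runs from 135 to 180 mm above the origin (rounded top). Axes as the brush
- brush_medium_grip (a point): where to grip the medium brush: middle of its wooden handle above the hook, 158 mm above the brush's origin (x 0, y 0). Here the handle is 14 mm thick in x and 26 mm wide in y, and runs from 135 to 180 mm above the origin (rounded top). Axes as the brush
- brush_wide_grip (a point): where to grip the wide brush: middle of its wooden handle above the hook, 158 mm above the brush's origin (x 0, y 0). Here the handle is 14 mm thick in x and 34 mm wide in y, and runs from 135 to 180 mm above the origin (rounded top). Axes as the brush
- brush_narrow_hook (a point): the seat of the narrow brush's hook, brush frame x +15, y 0, z +125 mm: the underside of its level arm (4 mm thick, 12 mm wide in y), mid-gap (16 mm, from the handle's face to the downturned end), so it lies on the top edge that the brush hangs on. The downturned end is 4 mm thick, flares out below -12 mm and ends 27 mm below this point. Axes as the brush
- brush_medium_hook (a point): the seat of the medium brush's hook, brush frame x +15, y 0, z +125 mm: the underside of its level arm (4 mm thick, 12 mm wide in y), mid-gap (16 mm, from the handle's face to the downturned end), so it lies on the top edge that the brush hangs on. The downturned end is 4 mm thick, flares out below -12 mm and ends 27 mm below this point. Axes as the brush
- brush_wide_hook (a point): the seat of the wide brush's hook, brush frame x +15, y 0, z +125 mm: the underside of its level arm (4 mm thick, 12 mm wide in y), mid-gap (16 mm, from the handle's face to the downturned end), so it lies on the top edge that the brush hangs on. The downturned end is 4 mm thick, flares out below -12 mm and ends 27 mm below this point. Axes as the brush
- drip_box: open plywood box, fixed, 114 (x) by 280 (y) by 150 mm high, walls and floor 12 mm. Used brushes hang inside by hooks over its far long wall (middle at x +51 mm), upright within 0.06 rad, axes as the box's, about 90 mm apart; lift straight up (30 mm frees the hook, 130 mm the bristles). Origin: centre of the underside, x towards the far wall, y along the box
- rinse_tin: plain steel tin, loose, 0.55 kg, outer diameter 90 mm, inner 84 mm, 95 mm high, floor 4 mm thick; closed by its lid at the start. Origin: centre of its underside, z up
- tin_lid: steel lid of the tin, loose, 0.12 kg: flange 94 mm across and 5 mm thick (z 10 to 15 mm), with a locating plug 72 mm across below it (z 0 to 10 mm) that drops loosely into the tin, and on top a wooden knob 25 mm across (z 15 to 49 mm). Origin: centre of the plug's underside, z up; closed, it lies 85 mm above the tin's origin
- drying_rail: fixed rail: level flat steel bar 12 mm thick (x), 30 mm tall, 450 mm long (y), top edge at z 190 mm, on posts at y -212 and +212 mm no taller than the bar; drip tray below it from y -80 to +190 mm. Origin: on the bench below the bar's middle; x away from the robot, y along the bar from the bare end (near the drip box) to the tray end. Brushes hang handle on the robot's side (-x)
- rail_mark (a point): the dark band painted round the bar, 12 mm wide: this point is the middle of the bar's top edge at the band (rail frame x 0, y -90, z 190 mm); axes as the rail. The bare end is at -y of it (about 100 mm to use), the part over the drip tray at +y of it (about 280 mm to use)
- sanding_block: bystander: cork sanding block, 102 by 61 by 34 mm high, lying on the bench between the robot and the drip box. Origin: centre of its underside
- wax_can: bystander: low wax can with a pale top, 72 mm across, 60 mm high, standing on the bench to the robot's left. Origin: centre of its underside
- feather_a: a carved wooden feather in black lacquer, about 180 by 42 by 10 mm, lying flat on the bench nearest the tin; leave it alone. Origin under its middle, x along the quill towards its tip
- feather_b: a carved wooden feather in black lacquer, about 180 by 42 by 10 mm, lying flat on the bench in the middle of the row; leave it alone. Origin under its middle, x along the quill towards its tip
- feather_c: a carved wooden feather in black lacquer, about 180 by 42 by 10 mm, lying flat on the bench farthest from the tin; leave it alone. Origin under its middle, x along the quill towards its tip
Mind the look-alikes: they are no part of the job. What is shaped like the brush_narrow but blue or pink is not meant.

How it is judged:
By the outcome, as a careful person would: the job done as asked, in the order asked, and still so for the second after the job is handed in, with the robot touching nothing.
Of brush_narrow, brush_medium, brush_wide only 2 to 3 are there at a start; the rules pass over those that are not, and their reading is None.
At some moment in a run one of rinse_tin, tin_lid may be knocked a few centimetres aside while the robot is not near it.
It also fails if it takes over 210 s, if anything falls off the work surface, if the arm or the gripper's body presses on something with over 40 N, if the wrist force passes 120 N, or if a joint passes its speed limit or range.

## Robot

A 6-joint arm with a two-finger parallel gripper is mounted at the origin on the work surface. World frame = base frame: x ahead of the robot, y to its left, z up, the work surface at z = 0. Lengths are in m, angles in rad, forces in N, time in s.
With the tool pointing down it reaches from about 0.3 to 0.875 m from the base axis. Payload 6.4 kg.
Tool frame: the origin (TCP) lies midway between the tips of the shut fingers; the grasp point (between the pads) lies 19 mm behind it; z points along the fingers, y is the line along which they close (so a half turn about z gives the same grasp; the last joint's range is limited). The gripper opens to 85 mm and grips with 20 to 120 N. Pads are 22 mm wide; open, the fingers measure 114 mm over their backs; the gripper's body (76 mm by 85 mm) begins 54 mm behind the grasp point. The pads swing forward as they close: fully open they stand 13 mm farther back than shut.
Start: joints at [0.972, 0.181, 1.607, -0, 1.354, -0.206], TCP at [0.22, 0.531, 0.231] pointing down, gripper open.
Joint ranges: [-2.99, 2.99], [-0.89, 2.07], [0.3, 2.58], [-1.14, 4.28], [0, 2.63], [-3.12, 3.12]. Speed limits (rad/s): [2.57, 2.57, 3.01, 3.14, 3.14, 3.14].

## Interface

Orientations are given as a unit quaternion [w, x, y, z].
In Python, from bench import sensors, vision, ctrl gives the robot as it stands.
- The arm moves only by the tool carry_out, never from a script. Its argument "deltas" is text: rows parted by semicolons, each of 7 numbers parted by spaces: the shift along the tool's x, y, z in mm, then the turn, a rotation vector about the tool's x, y, z in rad, then the closure, from 0 (fully open) to 1 (shut). In form: tx ty tz ax ay az claw; .... A call has 1 to 12 rows; each row is the pose to reach, as a shift and turn from the pose commanded when the call began, along the tool's axes at that moment; what a row does not reach only later rows make up. A row lasts 1/8 s, in which the tool goes at most 62.5 mm and 10.7 degrees, less where a joint would pass 70% of its speed; a pose out of reach is approached as far as the arm can. A call with a gripper value outside its range is refused whole. The fingers move at their own pace and stop on an object; the grip force is fixed at half the most. Time passes only in rows, so rows that repeat a pose let the fingers close. It gives the time, the measured TCP pose, the force, the opening and the grip force at its end, in the units of the state.
- sensors.get_obs(): the state, without advancing time (a new reading comes with each control period).
- vision.camera(name): name is "scene" or "top" or "wrist"; returns the picture (420x560x3 uint8, blue, green, red); there is no depth.
- vision.camera_model(name): a dict with "K" (3x3 intrinsics, pixels), "extrinsics" (4x4, takes a point from world to camera coordinates); the wrist camera has in their place "hand_eye" (4x4, takes a point from camera to tool coordinates, whose origin is the TCP and whose axes are the flange's). Camera axes: x right, y down, z forward; pixel columns grow to the right and rows downward; lengths in m; the calibration is good to about 2 mm. A picture is of the moment at which its call begins: read the wrist's pose just before it. camera_model takes no time and is no camera call.
- ctrl.hand_in(): hands the job in; it is judged then, once.
The state is a dict: "time_s": time; "q": joint angles; "dq": joint speeds; "joint_efforts": joint torques, N m; "eef_pos": TCP position; "eef_rot": TCP orientation; "wrist_force": force on the tool from outside, world axes, zero at the start; "torque": the same for the moment, N m; "opening": opening from 0.0 (shut) to 1.0 (fully open); "grasp_force": force on a finger pad.
Only numpy, scipy, OpenCV 4.12 (cv2) and the standard library are available. Lean on these libraries where they do the work, as an engineer would, in place of code of your own. Each camera call takes 0.05 s, during which the arm holds its last target. There are 200 camera calls.

## Working session

There is one attempt and no reset: what is moved stays moved. The work goes in short steps, Python scripts to look and compute and a tool call to move; the robot and the scene stay as the last step left them, time stands still between calls to the robot, and variables do not carry over. Pictures are saved under pics/ and viewed, at most 14 in all, crops included, and the job is handed in when it is done.

Besides the shell and the picture viewer there is one more tool, called after "Call:" by a JSON object that holds its "name" and its "arguments". carry_out: Moves the arm, as the interface text tells. Its arguments: {"type":"object","properties":{"deltas":{"type":"string"}},"required":["deltas"]}

```bash
mkdir -p pics; ls
python3 - <<'E'
from bench import sensors, vision, ctrl
import cv2,numpy as np
for n in ("scene","top"):
    cv2.imwrite(f"pics/{n}0.png",vision.camera(n))
    m=vision.camera_model(n);print(n,np.round(m["K"],1).tolist(),np.round(m["extrinsics"],3).tolist())
print(np.round(vision.camera_model("wrist")["hand_eye"],3).tolist(),vision.camera_model("wrist")["K"])
print(sensors.get_obs())
E
```

```text
pics
scene [[397.9, 0.0, 287.8], [0.0, 397.9, 213.2], [0.0, 0.0, 1.0]] [[-0.383, 0.924, -0.005, 0.158], [0.728, 0.299, -0.617, -0.288], [-0.568, -0.239, -0.787, 1.439], [0.0, 0.0, 0.0, 1.0]]
top [[404.7, 0.0, 281.9], [0.0, 404.7, 202.6], [0.0, 0.0, 1.0]] [[0.015, -1.0, -0.006, 0.027], [-0.974, -0.013, -0.225, 0.513], [0.225, 0.009, -0.974, 1.2], [0.0, 0.0, 0.0, 1.0]]
[[0.0, -0.951, -0.308, 0.08], [1.0, 0.001, -0.0, -0.001], [0.001, -0.308, 0.951, -0.142], [0.0, 0.0, 0.0, 1.0]] [[355.22501029   0.         279.89396928]
 [  0.         355.22501029 207.84314714]
 [  0.           0.           1.        ]]
{'time_s': 0.1, 'q': array([ 9.71693260e-01,  1.81504576e-01,  1.60790859e+00, -1.14581952e-05,
        1.35382971e+00, -2.06288839e-01]), 'dq': array([ 0.00063247, -0.00295632, -0.00372603,  0.00210185, -0.0022602 ,
        0.00070812]), 'joint_efforts': array([ 3.51014924e-04, -4.45881951e+01, -3.52239347e+01, -2.70583250e-04,
        4.13774658e-03, -5.41440812e-06]), 'eef_pos': array([0.2197918 , 0.53078317, 0.23045271]), 'eef_rot': array([-3.18215266e-04,  1.95145508e-01,  9.80773954e-01, -7.61301959e-04]), 'wrist_force': array([0.1434252 , 0.32374887, 0.1583715 ]), 'torque': array([-0.02597161, -0.02612185,  0.01135834]), 'grasp_force': 0.0, 'opening': 0.9989933063147363}
```

View pics/scene0.png

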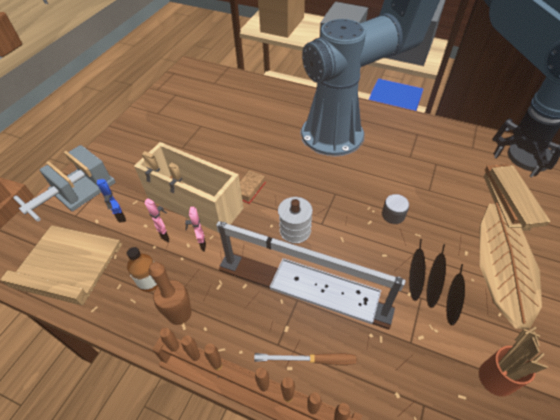

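View pics/top0.png

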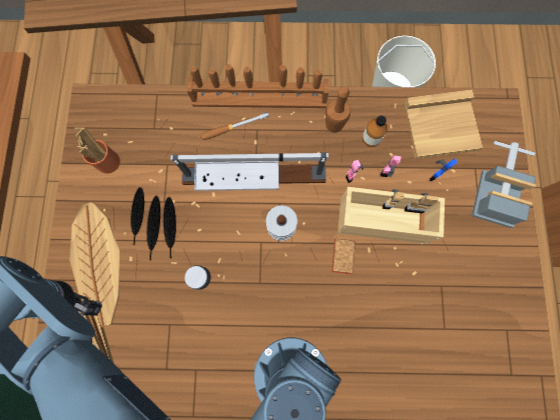

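The scene view shows the box around (188,185), the tin at (295,220), the rail from (225,230) to (398,285), and pink and blue look-alikes on the bench. The top view shows the box at (392,213), the tin at (281,222) and the rail at columns 178–325. Next I enlarge the box in both views.

```bash
cat > h.py <<'E'
import numpy as np, cv2
from bench import sensors, vision
from scipy.spatial.transform import Rotation as R
def cam(n, obs=None):
    m=vision.camera_model(n)
    if n!="wrist": return m["K"],np.array(m["extrinsics"])
    obs=obs or sensors.get_obs(); T=np.eye(4); w,x,y,z=obs["eef_rot"]
    T[:3,:3]=R.from_quat([x,y,z,w]).as_matrix(); T[:3,3]=obs["eef_pos"]
    return m["K"],np.linalg.inv(T@m["hand_eye"])
def ray(n,uv,obs=None):
    K,E=cam(n,obs); d=E[:3,:3].T@np.linalg.inv(K)@[uv[0],uv[1],1]; return -E[:3,:3].T@E[:3,3], d
def plane(n,uv,z,obs=None):
    c,d=ray(n,uv,obs); return c+d*(z-c[2])/d[2]
def two(n1,a,n2,b,o1=None,o2=None):
    c,d=ray(n1,a,o1); e,f=ray(n2,b,o2); s,t=np.linalg.lstsq(np.c_[d,-f],e-c,rcond=None)[0]
    p,q=c+s*d,e+t*f; return (p+q)/2,np.linalg.norm(p-q)
def proj(n,p,obs=None):
    K,E=cam(n,obs); v=K@(E[:3,:3]@np.asarray(p)+E[:3,3]); return v[:2]/v[2]
def tool(p, yaw_x=None):
    "shift in tool axes (mm) from measured TCP to world p"
    o=sensors.get_obs(); w,x,y,z=o["eef_rot"]
    return 1000*R.from_quat([x,y,z,w]).inv().apply(np.asarray(p)-o["eef_pos"])
E
python3 - <<'E'
import cv2,numpy as np
a=cv2.imread("pics/scene0.png")[135:235,130:250]; b=cv2.imread("pics/top0.png")[180:250,330:455]
a=cv2.resize(a,(480,400),interpolation=3); b=cv2.resize(b,(500,280),interpolation=3)
c=np.zeros((580,800,3),np.uint8); a=cv2.resize(a,(348,290));
b=cv2.resize(cv2.imread("pics/top0.png")[180:250,330:455],(800,448),interpolation=3)
cv2.imwrite("pics/boxtop.png",b)
cv2.imwrite("pics/boxsc.png",cv2.resize(cv2.imread("pics/scene0.png")[135:235,130:250],(720,600),interpolation=3))
E
```

```text
(no output)
```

View pics/boxtop.png

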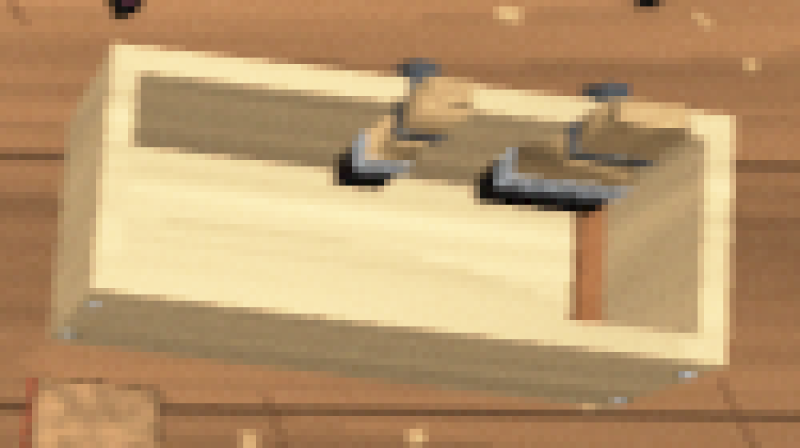

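View pics/boxsc.png

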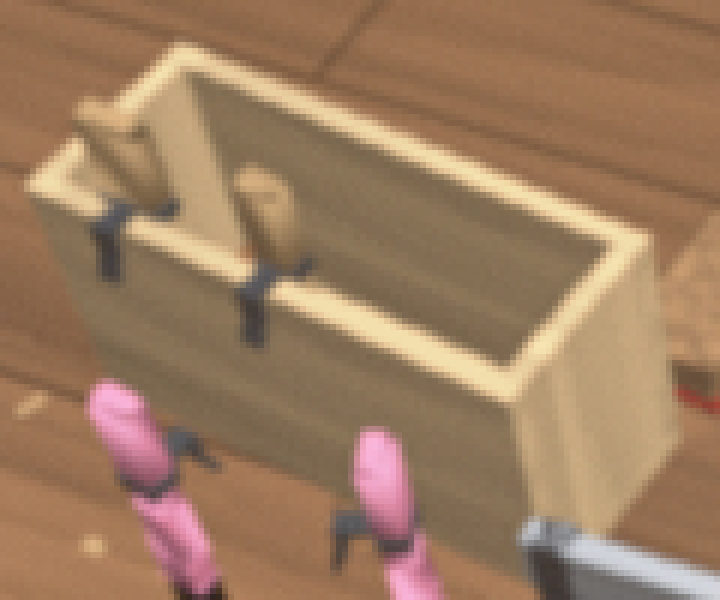

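There are only two brushes in the box. One at crop (415,110) has bristles about 27 mm wide by pixel size, so it is the narrow one (medium at most). The other, at (600,130), is about 56 mm wide, so it is the wide one. The pink and blue ones on the bench are look-alikes, so I leave them alone. Now I compute the positions.

Run:
```python
from h import *
t=lambda u,v:(330+u/6.4,180+v/6.4)
s=lambda u,v:(130+u/6,135+v/6)
for n,a in dict(fl=(110,45),fr=(735,115),nr=(725,365),nl=(92,292)).items(): print("box",n,plane("top",t(*a),.15).round(3))
for n,a in dict(fl=(510,402),fr=(25,185),nr=(180,45),nl=(655,235)).items(): print("boxS",n,plane("scene",s(*a),.15).round(3))
print("hookA",plane("top",t(418,68),.152).round(3),plane("scene",s(258,285),.152).round(3))
print("hookB",plane("top",t(605,90),.152).round(3),plane("scene",s(115,218),.152).round(3))
print("handle tops A", two("top",t(450,88),"scene",s(265,180)),"B",two("top",t(648,112),"scene",s(110,112)))
for im,n in ((cv2.imread("pics/top0.png"),"top"),(cv2.imread("pics/scene0.png"),"scene")):
    pass
print("knob",two("top",(281,219),"scene",(295,204)))
print("tin flange",plane("top",(281.5,222),.1).round(3),plane("scene",(295.5,213),.1))
print("rail", plane("top",(175,156),.19),plane("top",(325,153),.19),plane("top",(282,156),.19))
print("railS", plane("scene",(221,225),.19),plane("scene",(400,281),.19),plane("scene",(269,242),.19))
print("block",plane("top",(343,257),.034),"wax",plane("top",(197,277),.06))
# crops for rail and tin
a=cv2.resize(cv2.imread("pics/top0.png")[140:250,165:335],(790,511),interpolation=3); cv2.imwrite("pics/railtop.png",a)
a=cv2.resize(cv2.imread("pics/scene0.png")[190:330,210:410],(800,560),interpolation=3); cv2.imwrite("pics/railsc.png",a)
```

```text
box fl [ 0.541 -0.155  0.15 ]
box fr [ 0.512 -0.435  0.15 ]
box nr [ 0.399 -0.422  0.15 ]
box nl [ 0.427 -0.145  0.15 ]
boxS fl [ 0.544 -0.152  0.15 ]
boxS fr [ 0.513 -0.43   0.15 ]
boxS nr [ 0.402 -0.418  0.15 ]
boxS nl [ 0.429 -0.139  0.15 ]
hookA [ 0.531 -0.293  0.152] [ 0.528 -0.291  0.152]
hookB [ 0.522 -0.377  0.152] [ 0.517 -0.377  0.152]
handle tops A (array([ 0.50797018, -0.29002672,  0.20242636]), np.float64(0.005499223185093328)) B (array([ 0.49882619, -0.37533132,  0.20446754]), np.float64(0.0017149745316032375))
knob (array([0.4490597 , 0.03632276, 0.12220543]), np.float64(0.0012776752388736323))
tin flange [0.444 0.034 0.1  ] [0.46089583 0.04345977 0.1       ]
rail [0.61538614 0.34058387 0.19      ] [ 0.62978035 -0.08775834  0.19      ] [0.61921302 0.03488028 0.19      ]
railS [ 0.62826959 -0.08248827  0.19      ] [0.61425655 0.34627333 0.19      ] [0.6292734  0.04378206 0.19      ]
block [ 0.3497185  -0.15565728  0.034     ] wax [0.28165836 0.28434118 0.06      ]
```

View pics/railtop.png

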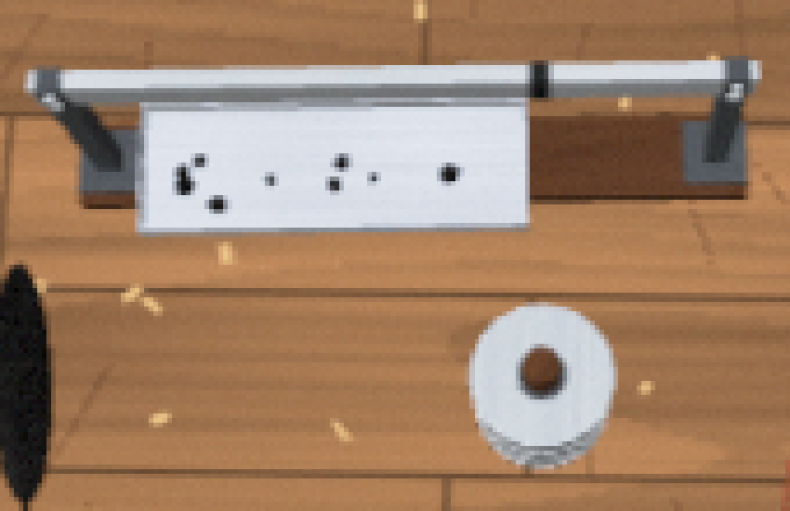

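View pics/railsc.png

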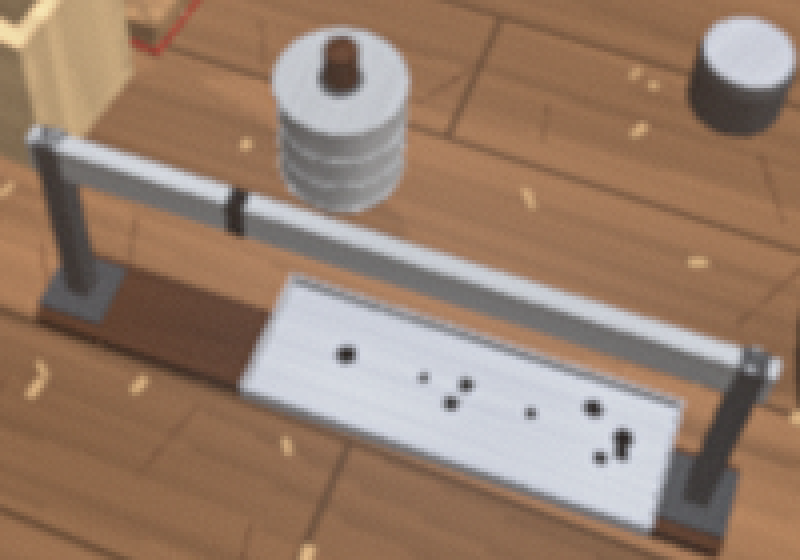

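The top crop shows the rail's bright top face running from (27,79) to (760,70), with the band at (540,73). The lid circle is at (543,375) and the knob at (542,365). The scene crop agrees, with the band at (237,195) and the tin closed.

Run:
```python
from h import *
t=lambda u,v:(165+u*170/790,140+v*110/511)
s=lambda u,v:(210+u/4,190+v/4)
g=lambda a:print(np.round(a,4))
for a in ((27,79),(760,70),(540,73)): g(plane("top",t(*a),.19))
for a in ((30,136),(776,362),(238,194)): g(plane("scene",s(*a),.19))
g(plane("top",t(543,375),.1)); g(plane("top",t(541,364),.134)); g(plane("scene",s(341,83),.1)); g(plane("scene",s(342,44),.134))
g(tool((.452,.037,.25)))
```

```text
[0.6122 0.3523 0.19  ]
[ 0.6237 -0.0978  0.19  ]
[0.62   0.0372 0.19  ]
[ 0.6288 -0.0917  0.19  ]
[0.6098 0.354  0.19  ]
[0.6199 0.0408 0.19  ]
[0.4483 0.0334 0.1   ]
[0.4489 0.0344 0.134 ]
[0.4539 0.0399 0.1   ]
[0.4477 0.0378 0.134 ]
[-403.5301 -367.3197  -19.0851]
```

Call:
{"name": "carry_out", "arguments": {"deltas": "-50 -46 0 0 0 0.17 0;-100 -92 0 0 0 0.34 0;-150 -138 0 0 0 0.51 0;-200 -184 0 0 0 0.68 0;-250 -230 0 0 0 0.85 0;-300 -275 0 0 0 1.02 0;-350 -320 0 0 0 1.178 0;-400 -370 10 0 0 1.178 0;-400 -370 10 0 0 1.178 0;-400 -370 10 0 0 1.178 0"}}

```text
time_s: 1.35
eef_pos: [0.4484, 0.0337, 0.2207]
eef_rot: [-0.0, 0.709, 0.705, -0.0]
wrist_force: [0.8, 0.7, 0.8]
opening: 1.0
grasp_force: 0.0
```

```bash
cat >> h.py <<'E'
def knob(im,obs,z=.134):
    "brown knob centre inside the steel lid disc of the wrist picture"
    hsv=cv2.cvtColor(im,cv2.COLOR_BGR2HSV); steel=((hsv[...,1]<60)&(hsv[...,2]>90)).astype(np.uint8)
    cs=[c for c in cv2.findContours(steel,0,2)[0] if cv2.contourArea(c)>1500]
    return [(np.round(cv2.minEnclosingCircle(c)[0],1),round(cv2.minEnclosingCircle(c)[1]),cv2.contourArea(c)) for c in cs]
E
python3 - <<'E'
from h import *
o=sensors.get_obs(); im=vision.camera("wrist"); print(o["eef_pos"],o["eef_rot"],o["q"])
cv2.imwrite("pics/w1.png",im); print(knob(im,o))
for p in ((.448,.0355,.134),(.448,.0355,.1)): print(proj("wrist",p,o))
E
```

```text
[0.44842822 0.03368795 0.22066602] [-3.42958353e-04  7.08836663e-01  7.05372403e-01 -4.90808108e-04] [-1.89753700e-01 -9.84391152e-02  1.91877763e+00 -4.38459709e-04
  1.32237373e+00 -1.84746446e-01]
[(array([557.5, 292. ]), 64, 1905.5), (array([282.3, 188.3]), 64, 11671.0), (array([468.5,  81. ]), 103, 17676.0)]
[281.0215063  211.90009385]
[280.91462197 197.79130603]
```

View pics/w1.png

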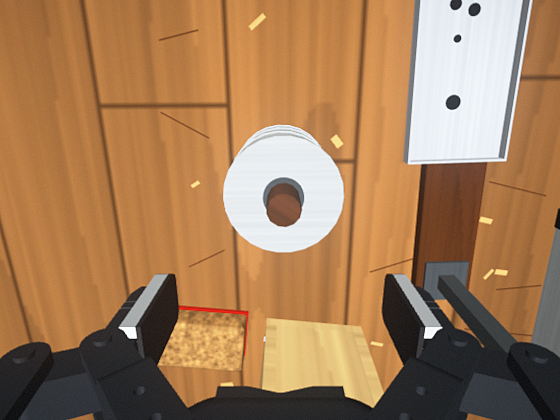

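The lid disc is at about (283,193) and the knob top at (284,209), within 2 mm of the prediction. I descend and grip the knob.

Call:
{"name": "carry_out", "arguments": {"deltas": "3 1 40 0 0 0 0;3 1 80 0 0 0 0;3 1 105 0 0 0 0;3 1 114 0 0 0 0;3 1 114 0 0 0 0;3 1 114 0 0 0 1;3 1 114 0 0 0 1;3 1 114 0 0 0 1;3 1 114 0 0 0 1;3 1 114 0 0 0 1;3 1 114 0 0 0 1;3 1 114 0 0 0 1"}}

```text
time_s: 2.9
eef_pos: [0.4496, 0.0392, 0.108]
eef_rot: [0.001, 0.707, 0.707, 0.0]
wrist_force: [-0.6, 0.4, 6.0]
opening: 0.269
grasp_force: 59.0
```

Call:
{"name": "carry_out", "arguments": {"deltas": "0 0 -15 0 0 0 1;0 0 -30 0 0 0 1;40 -10 -30 0 0 0 1;80 -20 -30 0 0 0 1;126 -30 -30 0 0 0 1;126 -30 0 0 0 0 1;126 -30 40 0 0 0 1;126 -30 70 0 0 0 1;126 -30 80 0 0 0 1;126 -30 83 0 0 0 1;126 -30 83 0 0 0 1;126 -30 83 0 0 0 0"}}

```text
time_s: 4.4
eef_pos: [0.4202, 0.1654, 0.0255]
eef_rot: [0.001, 0.707, 0.707, 0.001]
wrist_force: [-0.1, -0.5, 0.8]
opening: 0.472
grasp_force: 0.0
```

Call:
{"name": "carry_out", "arguments": {"deltas": "0 0 -60 0 0 0 0;0 0 -120 0 0 0 0;0 0 -180 0 0 0 0;-50 10 -235 0 0 0.05 0;-110 20 -235 0 0 0.103 0;-170 35 -235 0 0 0.103 0;-230 45 -235 0 0 0.103 0;-290 60 -235 0 0 0.103 0;-350 70 -235 0 0 0.103 0;-410 80 -235 0 0 0.103 0;-455 86 -235 0 0 0.103 0;-455 86 -235 0 0 0.103 0"}}

```text
time_s: 5.9
eef_pos: [0.5047, -0.293, 0.2597]
eef_rot: [0.001, 0.744, 0.668, -0.0]
wrist_force: [-0.0, 0.3, 0.2]
opening: 1.006
grasp_force: 0.0
```

Run:
```python
from h import *
o=sensors.get_obs(); im=vision.camera("wrist"); print(o["eef_pos"],o["eef_rot"])
cv2.imwrite("pics/w2.png",im); cv2.imwrite("pics/t2.png",vision.camera("top"))
for p in ((.5065,-.2905,.205),(.5065,-.2905,.183),(.521,-.292,.15)): print(proj("wrist",p,o))
```

```text
[ 0.50471604 -0.29301152  0.25973315] [ 6.27410343e-04  7.43924181e-01  6.68263712e-01 -1.71968285e-04]
[284.21275207 227.46117516]
[283.77576032 215.23385307]
[302.97344673 200.4728045 ]
```

View pics/w2.png

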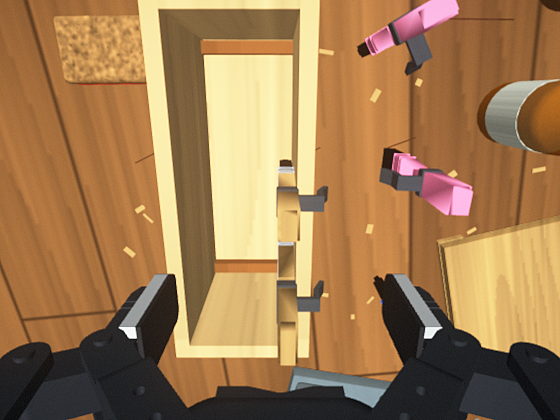

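Handle A shows at columns 278–299 with its top near row 238. The wide brush hangs behind it at about (287,330), and the narrow one's bristles are a single thin strip. I shift tool y by +4 mm and grasp.

Call:
{"name": "carry_out", "arguments": {"deltas": "2 4 35 0 0 0 0;2 4 70 0 0 0 0;2 4 90 0 0 0 0;2 4 96 0 0 0 0;2 4 96 0 0 0 0.5;2 4 96 0 0 0 1;2 4 96 0 0 0 1;2 4 96 0 0 0 1;2 4 96 0 0 0 1;2 4 96 0 0 0 1;2 4 96 0 0 0 1;2 4 96 0 0 0 1"}}

```text
time_s: 7.5
eef_pos: [0.5096, -0.2885, 0.164]
eef_rot: [0.001, 0.743, 0.67, 0.0]
wrist_force: [0.7, 0.9, 5.1]
opening: 0.156
grasp_force: 58.9
```

Call:
{"name": "carry_out", "arguments": {"deltas": "0 0 -10 0 0 0 1;0 0 -30 0 0 0 1;0 0 -60 0 0 0 1;0 0 -90 0 0 0 1;0 0 -120 0 0 0 1;0 0 -150 0 0 0 1;0 0 -160 0 0 0 1;0 0 -160 0 0 0 1"}}

```text
time_s: 8.5
eef_pos: [0.5092, -0.2881, 0.3233]
eef_rot: [0.0, 0.743, 0.67, -0.0]
wrist_force: [-0.4, 0.4, -1.1]
opening: 0.156
grasp_force: 58.4
```

Run:
```python
from h import *
o=sensors.get_obs(); im=vision.camera("wrist"); print(o["eef_pos"],o["eef_rot"],o["wrist_force"],o["opening"])
cv2.imwrite("pics/w3.png",im); cv2.imwrite("pics/t3.png",vision.camera("top"))
a=cv2.resize(cv2.imread("pics/t3.png")[130:300,160:330],(510,510)); b=cv2.resize(im,(280,210)); c=np.zeros((510,800,3),np.uint8); c[:,:510]=a; c[:210,510:790]=b
sc=vision.camera("scene"); cv2.imwrite("pics/s3.png",sc); c[210:510,510:800]=cv2.resize(sc[80:230,120:265],(290,300)); cv2.imwrite("pics/m3.png",c)
```

```text
[ 0.50916098 -0.28814943  0.32330749] [ 1.61295702e-04  7.42579489e-01  6.69757924e-01 -1.38323965e-05] [-0.36478274  0.38360686 -1.12632058] 0.15647364425674676
```

View pics/m3.png

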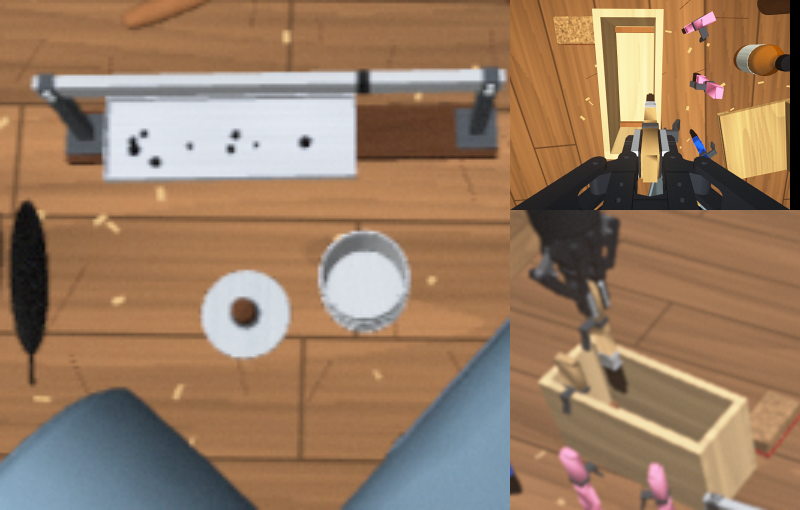

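The brush is held upright. The lid lies flat at crop (245,313), and the open tin is where it was, rim at crop (364,278). I move over the tin and dip.

Call:
{"name": "carry_out", "arguments": {"deltas": "50 -15 0 0 0 0 1;105 -30 0 0 0 -0.06 1;160 -47 0 0 0 -0.133 1;215 -63 0 0 0 -0.133 1;270 -80 0 0 0 -0.133 1;316 -93 0 0 0 -0.133 1;316 -93 0 0 0 -0.133 1;316 -93 60 0 0 -0.133 1;316 -93 110 0 0 -0.133 1;316 -93 150 0 0 -0.133 1;316 -93 166 0 0 -0.133 1;316 -93 166 0 0 -0.133 1"}}

```text
time_s: 10.15
eef_pos: [0.4487, 0.0353, 0.1565]
eef_rot: [-0.001, 0.697, 0.717, -0.001]
wrist_force: [0.8, -0.3, -0.3]
opening: 0.156
grasp_force: 58.5
```

Call:
{"name": "carry_out", "arguments": {"deltas": "0 0 0 0 0 0 1;0 0 0 0 0 0 1;0 0 -40 0 0 0 1;0 0 -90 0 0 0 1;0 0 -135 0 0 0 1;-20 40 -135 0 0 0 1;-40 90 -135 0 0 0 1;-62 125 -135 0 0 0 1;-62 157 -135 0 0 0 1;-62 157 -110 0 0 0 1;-62 157 -108 0 0 0 1;-62 157 -108 0 0 0 1"}}

```text
time_s: 11.65
eef_pos: [0.6126, -0.0226, 0.2766]
eef_rot: [0.008, 0.696, 0.718, 0.004]
wrist_force: [-4.5, 1.6, 34.7]
opening: 0.155
grasp_force: 64.2
```

Run:
```python
from h import *
o=sensors.get_obs(); im=vision.camera("wrist"); print(o["eef_pos"],o["eef_rot"])
cv2.imwrite("pics/w4.png",im); cv2.imwrite("pics/t4.png",vision.camera("top"));cv2.imwrite("pics/s4.png",vision.camera("scene"))
c=np.array([.6178,.1277,.19]); ya=np.array([-.03,.9995,0]);xa=np.array([.9995,.03,0])
for y in (-.225,-.2,-.15,-.12): print(y,[proj("wrist",c+y*ya+x*xa,o).round(1) for x in (-.006,.006)])
cv2.imwrite("pics/w4c.png",cv2.resize(im[150:420,180:460],(620,598),interpolation=3))
```

```text
[ 0.61261817 -0.02256705  0.27655515] [0.00773656 0.69625095 0.71774361 0.00434441]
-0.225 [array([284.3, 308.9]), array([300.4, 308.7])]
-0.2 [array([284.4, 279.1]), array([301., 279.])]
-0.15 [array([284.8, 213.9]), array([302.4, 213.8])]
-0.12 [array([285. , 170.5]), array([303.4, 170.4])]
```

View pics/w4.png

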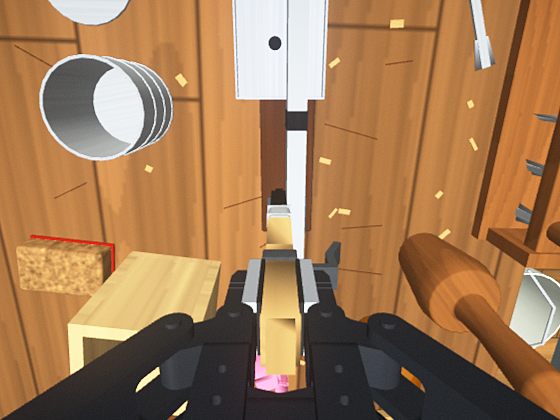

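The wrist reports 34.7 N upward, so something is in contact. Before moving I check the scene view.

Run:
```python
import cv2,numpy as np
a=cv2.imread("pics/s4.png")[110:290,180:330]; b=cv2.imread("pics/t4.png")[100:220,240:360]
c=np.zeros((540,800,3),np.uint8); c[:,:450]=cv2.resize(a,(450,540),interpolation=3); c[:350,450:]=cv2.resize(b,(350,350),interpolation=3)
cv2.imwrite("pics/m4.png",c)
```

```text
(no output)
```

View pics/m4.png

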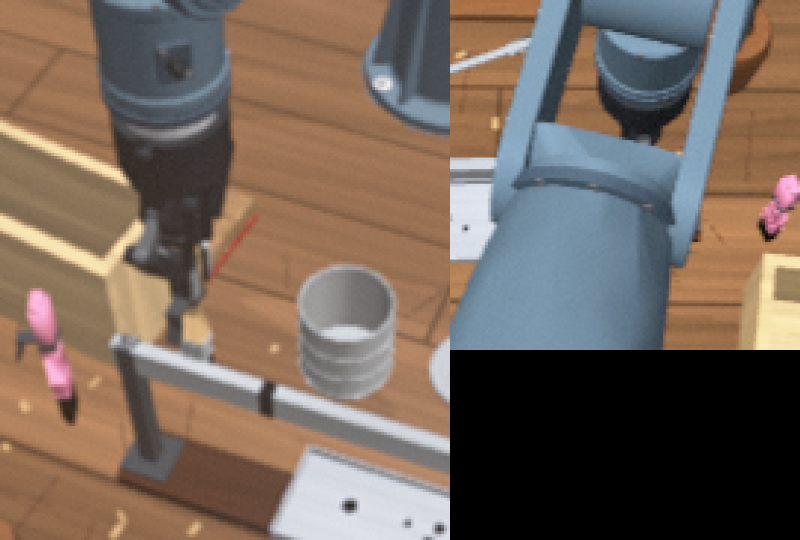

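Most likely the ferrule's lower edge (about 185 mm up) is sitting on the bar's top: I came 3–5 mm too far in x. I lift, back off, and measure the bar with no contact.

Call:
{"name": "carry_out", "arguments": {"deltas": "0 0 -20 0 0 0 1;0 0 -30 0 0 0 1;0 -10 -30 0 0 0 1;0 -15 -30 0 0 0 1;0 -15 -30 0 0 0 1;0 -15 -30 0 0 0 1"}}

```text
time_s: 12.55
eef_pos: [0.5928, -0.022, 0.2947]
eef_rot: [-0.0, 0.696, 0.718, -0.0]
wrist_force: [0.2, -0.0, -0.4]
opening: 0.159
grasp_force: 59.4
```

```bash
cat >> h.py <<'E'
def bar(im,o,z=.19,rows=range(60,250,6),C=(.6178,.1277),Y=.03):
    "edges of the pale bar top face in the wrist picture, as rail x offsets (mm) per rail y (mm)"
    c=np.array([*C,z]); ya=np.array([-np.sin(Y),np.cos(Y),0]); xa=np.array([np.cos(Y),np.sin(Y),0]); out=[]
    for r in rows:
        g=im[r].astype(int); m=(g.max(1)-g.min(1)<30)&(g.min(1)>150)
        idx=np.flatnonzero(np.diff(np.r_[0,m.astype(int),0])); 
        for a,b in zip(idx[::2],idx[1::2]):
            if 10<b-a<40:
                p=[plane("wrist",(u-.5,r),z,o)-c for u in (a,b)]
                out.append([r,a,b,*[round(1000*q@v,1) for q in p for v in (xa,ya)]])
    return out
E
python3 - <<'E'
from h import *
o=sensors.get_obs(); im=vision.camera("wrist"); print(o["eef_pos"],o["eef_rot"],o["wrist_force"])
cv2.imwrite("pics/w5.png",im)
for l in bar(im,o): print(l)
E
```

```text
[ 0.59276127 -0.02196902  0.29471502] [-3.64026605e-04  6.96460435e-01  7.17595071e-01 -2.09481098e-04] [ 0.24995698 -0.00088576 -0.38884812]
[60, np.int64(113), np.int64(133), np.float64(-138.3), np.float64(-50.1), np.float64(-125.5), np.float64(-50.1)]
[60, np.int64(320), np.int64(347), np.float64(-5.3), np.float64(-50.0), np.float64(12.1), np.float64(-50.0)]
[66, np.int64(140), np.int64(165), np.float64(-121.4), np.float64(-53.7), np.float64(-105.3), np.float64(-53.7)]
[66, np.int64(320), np.int64(343), np.float64(-5.2), np.float64(-53.6), np.float64(9.7), np.float64(-53.6)]
[72, np.int64(143), np.int64(157), np.float64(-119.9), np.float64(-57.3), np.float64(-110.8), np.float64(-57.3)]
[72, np.int64(320), np.int64(343), np.float64(-5.0), np.float64(-57.3), np.float64(9.9), np.float64(-57.3)]
[78, np.int64(134), np.int64(163), np.float64(-126.2), np.float64(-61.0), np.float64(-107.3), np.float64(-61.0)]
[78, np.int64(320), np.int64(346), np.float64(-4.9), np.float64(-60.9), np.float64(12.0), np.float64(-60.9)]
[84, np.int64(129), np.int64(167), np.float64(-129.9), np.float64(-64.7)
[... 2558 characters left out ...]
loat64(-21.4), np.float64(-156.2)]
[216, np.int64(315), np.int64(332), np.float64(-5.3), np.float64(-156.2), np.float64(7.2), np.float64(-156.2)]
[222, np.int64(315), np.int64(332), np.float64(-5.1), np.float64(-160.9), np.float64(7.4), np.float64(-160.9)]
[228, np.int64(315), np.int64(331), np.float64(-5.0), np.float64(-165.6), np.float64(6.9), np.float64(-165.6)]
[234, np.int64(314), np.int64(331), np.float64(-5.6), np.float64(-170.4), np.float64(7.1), np.float64(-170.4)]
[240, np.int64(314), np.int64(331), np.float64(-5.4), np.float64(-175.3), np.float64(7.3), np.float64(-175.3)]
[246, np.int64(314), np.int64(330), np.float64(-5.3), np.float64(-180.2), np.float64(6.8), np.float64(-180.2)]
```

View pics/w5.png

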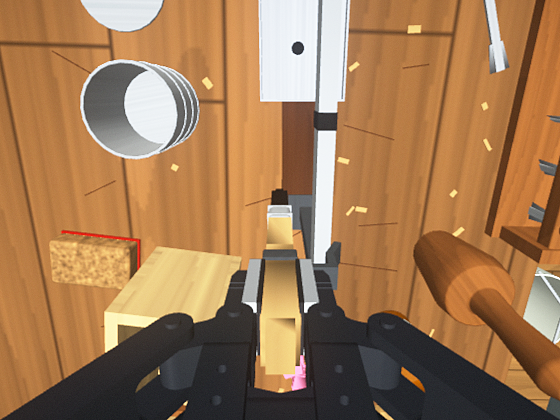

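Bar centre line is 1.0 mm farther out than first estimated, so the handle target is x = 0.608 at y = −0.022. The ferrule is about 17 mm thick, so I come down at x ≈ 0.606 and then shift in.

Call:
{"name": "carry_out", "arguments": {"deltas": "0 7 20 0 0 0 1;0 13 30 0 0 0 1;0 13 45 0 0 0 1;0 13 55 0 0 0 1;0 13 62 0 0 0 1;0 13 67 0 0 0 1;0 13 67 0 0 0 1"}}

```text
time_s: 13.48
eef_pos: [0.6058, -0.0215, 0.2281]
eef_rot: [-0.0, 0.696, 0.718, -0.0]
wrist_force: [-0.4, -0.4, -0.7]
opening: 0.156
grasp_force: 59.3
```

Call:
{"name": "carry_out", "arguments": {"deltas": "0 2 0 0 0 0 1;0 3 6 0 0 0 1;0 3 12 0 0 0 1;0 3 17 0 0 0 1;0 3 20 0 0 0 1;0 3 22 0 0 0 1;0 3 22 0 0 0 1"}}

```text
time_s: 14.35
eef_pos: [0.6089, -0.0215, 0.2062]
eef_rot: [-0.0, 0.696, 0.718, -0.0]
wrist_force: [0.8, -0.2, -0.6]
opening: 0.153
grasp_force: 59.3
```

Run:
```python
from h import *
o=sensors.get_obs(); print(o["eef_pos"],o["wrist_force"],o["torque"])
cv2.imwrite("pics/s6.png",vision.camera("scene"));a=cv2.imread("pics/s6.png")[140:290,190:330]; cv2.imwrite("pics/s6c.png",cv2.resize(a,(560,600),interpolation=3))
```

```text
[ 0.60890908 -0.02147157  0.20616887] [ 0.794396   -0.19930935 -0.56519431] [ 0.01012901 -0.00263526  0.05030823]
```

View pics/s6c.png

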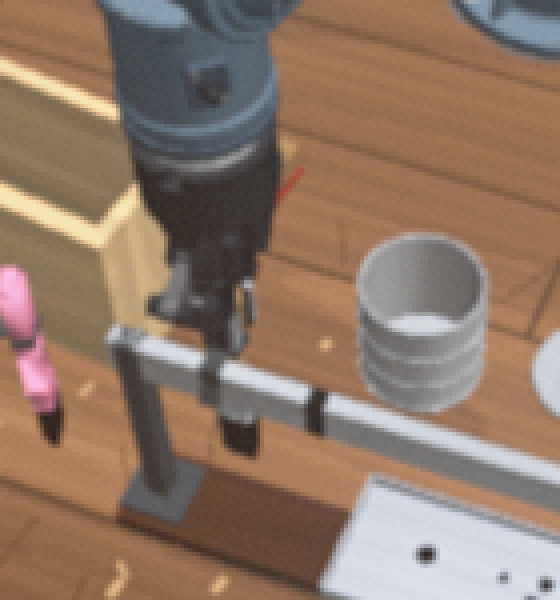

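The hook now straddles the bar, as the dark strip at (210,375) shows. I lower it to light contact.

Call:
{"name": "carry_out", "arguments": {"deltas": "0 0 1 0 0 0 1;0 0 2 0 0 0 1;0 0 2 0 0 0 1"}}

```text
time_s: 14.78
eef_pos: [0.6089, -0.0215, 0.2042]
eef_rot: [-0.0, 0.696, 0.718, -0.0]
wrist_force: [0.7, 0.3, -1.1]
opening: 0.151
grasp_force: 59.3
```

Call:
{"name": "carry_out", "arguments": {"deltas": "0 0 1 0 0 0 1;0 0 1.5 0 0 0 1;0 0 1.5 0 0 0 1"}}

```text
time_s: 15.15
eef_pos: [0.6089, -0.0215, 0.2027]
eef_rot: [-0.0, 0.696, 0.718, -0.0]
wrist_force: [0.1, -0.5, -1.5]
opening: 0.154
grasp_force: 59.3
```

Call:
{"name": "carry_out", "arguments": {"deltas": "0 0 1 0 0 0 1;0 0 1 0 0 0 1;0 0 2 0 0 0 1;0 0 2 0 0 0 1"}}

```text
time_s: 15.65
eef_pos: [0.6089, -0.0215, 0.2007]
eef_rot: [-0.0, 0.696, 0.718, -0.0]
wrist_force: [0.0, -0.0, -1.2]
opening: 0.154
grasp_force: 59.3
```

Call:
{"name": "carry_out", "arguments": {"deltas": "0 0 1 0 0 0 1;0 0 1 0 0 0 1;0 0 2 0 0 0 1;0 0 2 0 0 0 1"}}

```text
time_s: 16.15
eef_pos: [0.609, -0.0215, 0.1993]
eef_rot: [0.0, 0.696, 0.718, 0.0]
wrist_force: [-1.4, 0.7, 4.2]
opening: 0.157
grasp_force: 59.8
```

Contact at TCP z ≈ 0.1993 with about 5 N. I slide along the rail.

Call:
{"name": "carry_out", "arguments": {"deltas": "12 0 -0.5 0 0 0 1;36 0 -0.5 0 0 0 1;60 0 -0.5 0 0 0 1;85 0 -0.5 0 0 0 1;110 0 -0.5 0 0 0 1;135 0 -0.5 0 0 0 1;160 0 -0.5 0 0 0 1;185 0 -0.5 0 0 0 1;210 0 -0.5 0 0 0 1;235 0 -0.5 0 0 0 1;260 0 -0.5 0 0 0 1;278 0 -0.5 0 0 0 1"}}

```text
time_s: 17.65
eef_pos: [0.6004, 0.2579, 0.1994]
eef_rot: [0.0, 0.696, 0.718, 0.0]
wrist_force: [0.9, -1.4, 2.1]
opening: 0.152
grasp_force: 59.6
```

Call:
{"name": "carry_out", "arguments": {"deltas": "0 0 0 0 0 0 1;0 0 0 0 0 0 0.6;0 0 0 0 0 0 0.2;0 0 0 0 0 0 0;0 0 0 0 0 0 0;0 0 -10 0 0 0 0;0 0 -40 0 0 0 0;0 0 -80 0 0 0 0;0 0 -100 0 0 0 0;0 0 -100 0 0 0 0"}}

```text
time_s: 18.9
eef_pos: [0.6015, 0.2566, 0.3014]
eef_rot: [0.001, 0.696, 0.718, 0.002]
wrist_force: [-0.1, -0.4, -0.7]
opening: 1.0
grasp_force: 0.0
```

Run:
```python
from h import *
o=sensors.get_obs(); sc=vision.camera("scene"); w=vision.camera("wrist"); t=vision.camera("top")
for n,i in (("s7",sc),("w7",w),("t7",t)): cv2.imwrite(f"pics/{n}.png",i)
c=np.zeros((560,800,3),np.uint8); c[:300,:400]=cv2.resize(sc[180:330,210:410],(400,300)); c[:300,400:]=cv2.resize(w,(400,300)); c[300:560,:520]=cv2.resize(t[150:280,165:425],(520,260)); cv2.imwrite("pics/m7.png",c)
print(tool((.4975,-.3755,.26)),o["eef_rot"])
```

```text
[-628.33607442 -121.08102751   37.94973653] [0.00109208 0.69640099 0.71765013 0.00166264]
```

View pics/m7.png

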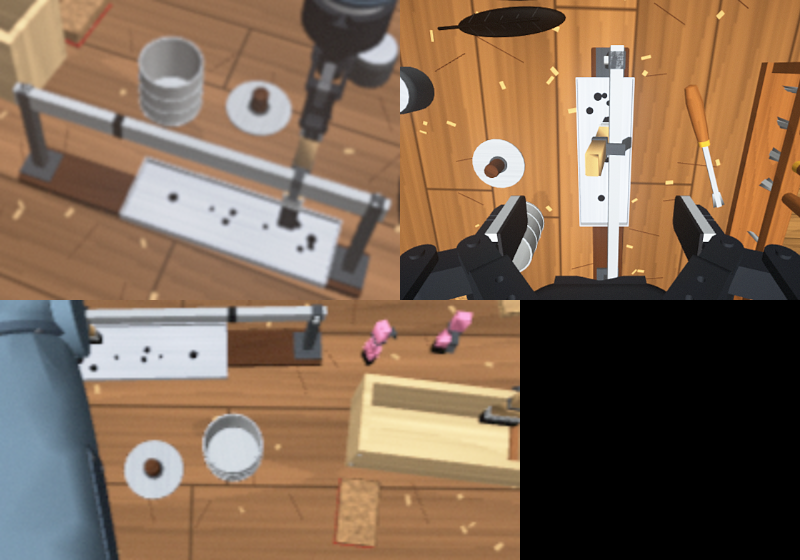

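The narrow brush hangs over the tray at crop (295,200). The tin is still at top pixel (281,222). Next is the wide brush.

Call:
{"name": "carry_out", "arguments": {"deltas": "-60 -10 0 0 0 0 0;-120 -22 0 0 0 0.06 0;-180 -34 0 0 0 0.133 0;-240 -45 0 0 0 0.133 0;-300 -57 0 0 0 0.133 0;-360 -68 0 0 0 0.133 0;-420 -79 0 0 0 0.133 0;-480 -91 0 0 0 0.133 0;-540 -103 10 0 0 0.133 0;-600 -114 30 0 0 0.133 0;-627 -118 41 0 0 0.133 0;-627 -118 41 0 0 0.133 0"}}

```text
time_s: 20.55
eef_pos: [0.4994, -0.3749, 0.2544]
eef_rot: [-0.003, 0.744, 0.668, -0.0]
wrist_force: [0.1, 0.1, 0.2]
opening: 1.002
grasp_force: 0.0
```

Run:
```python
from h import *
o=sensors.get_obs(); im=vision.camera("wrist"); print(o["eef_pos"],o["eef_rot"])
cv2.imwrite("pics/w8.png",im); cv2.imwrite("pics/w8c.png",cv2.resize(im[120:300,200:400],(660,594)))
for p in ((.5,-.374,.205),(.5,-.374,.183)): print(proj("wrist",p,o))
```

```text
[ 0.49942047 -0.37493265  0.25444197] [-3.03317097e-03  7.43724557e-01  6.68479293e-01 -1.32929302e-04]
[282.99691148 233.89269599]
[282.84896292 220.99331303]
```

View pics/w8c.png

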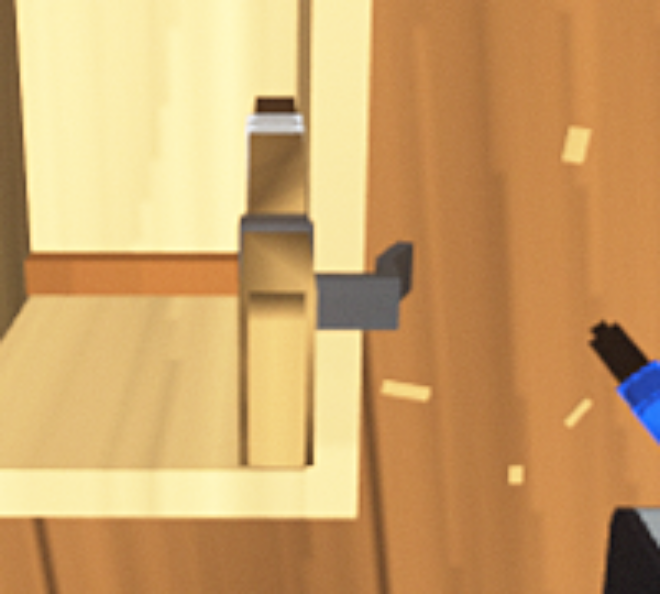

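The wide brush's handle top is at pixel (284,235), matching the prediction. I descend and grip.

Call:
{"name": "carry_out", "arguments": {"deltas": "0 0 35 0 0 0 0;0 0 65 0 0 0 0;0 0 84 0 0 0 0;0 0 90 0 0 0 0;0 0 90 0 0 0 0.5;0 0 90 0 0 0 1;0 0 90 0 0 0 1;0 0 90 0 0 0 1;0 0 90 0 0 0 1;0 0 90 0 0 0 1;0 0 90 0 0 0 1;0 0 90 0 0 0 1"}}

```text
time_s: 22.1
eef_pos: [0.5015, -0.3741, 0.169]
eef_rot: [0.0, 0.743, 0.67, -0.0]
wrist_force: [-2.0, 0.9, 5.9]
opening: 0.152
grasp_force: 59.0
```

Call:
{"name": "carry_out", "arguments": {"deltas": "0 0 -10 0 0 0 1;0 0 -30 0 0 0 1;0 0 -60 0 0 0 1;0 0 -90 0 0 0 1;0 0 -120 0 0 0 1;0 0 -150 0 0 0 1;0 0 -165 0 0 0 1;0 0 -165 0 0 0 1"}}

```text
time_s: 23.1
eef_pos: [0.5019, -0.3742, 0.335]
eef_rot: [0.001, 0.743, 0.67, 0.0]
wrist_force: [0.7, -0.1, -1.0]
opening: 0.156
grasp_force: 58.5
```

Run:
```python
from h import *
o=sensors.get_obs(); sc=vision.camera("scene"); w=vision.camera("wrist"); t=vision.camera("top")
for n,i in (("s9",sc),("w9",w),("t9",t)): cv2.imwrite(f"pics/{n}.png",i)
old=cv2.imread("pics/t7.png"); x=slice(215,320); y=slice(190,280)
g=lambda i:cv2.HoughCircles(cv2.cvtColor(cv2.resize(i[y,x],None,fx=4,fy=4,interpolation=3),6),cv2.HOUGH_GRADIENT,1,80,param1=120,param2=40,minRadius=45,maxRadius=75)
for i in (old,t): print((g(i)[0]/4+[215,190,0]).round(1))
print(o["eef_pos"],tool((.4487,.0355,.33)))
```

```text
[[281.4 222.4  14.7]]
[[280.6 220.6  15. ]]
[ 0.50188738 -0.37421101  0.33496285] [401.34607776 -94.11619963   2.53964589]
```

Call:
{"name": "carry_out", "arguments": {"deltas": "55 -13 0 0 0 0 1;115 -27 0 0 0 -0.06 1;175 -41 0 0 0 -0.133 1;235 -55 0 0 0 -0.133 1;295 -69 0 0 0 -0.133 1;355 -83 0 0 0 -0.133 1;401 -94 0 0 0 -0.133 1;401 -94 30 0 0 -0.133 1;401 -94 80 0 0 -0.133 1;401 -94 130 0 0 -0.133 1;401 -94 160 0 0 -0.133 1;401 -94 173 0 0 -0.133 1"}}

```text
time_s: 24.75
eef_pos: [0.4471, 0.0351, 0.1575]
eef_rot: [-0.002, 0.696, 0.718, -0.001]
wrist_force: [-0.0, -0.3, -0.7]
opening: 0.15
grasp_force: 58.7
```

Call:
{"name": "carry_out", "arguments": {"deltas": "0 0 0 0 0 0 1;0 0 0 0 0 0 1;0 0 0 0 0 0 1"}}

```text
time_s: 25.12
eef_pos: [0.4502, 0.0345, 0.1616]
eef_rot: [0.001, 0.696, 0.718, 0.001]
wrist_force: [-0.4, 0.9, -0.9]
opening: 0.156
grasp_force: 58.7
```

Run:
```python
from h import *
print(tool((.5935,-.022,.295)))
sc=vision.camera("scene"); w=vision.camera("wrist"); c=np.zeros((600,800,3),np.uint8)
c[:600,:450]=cv2.resize(sc[150:270,250:340],(450,600)); c[:263,450:]=cv2.resize(w,(350,263)); cv2.imwrite("pics/m10.png",c)
```

```text
[ -60.85989279  141.90814676 -133.01904994]
```

View pics/m10.png

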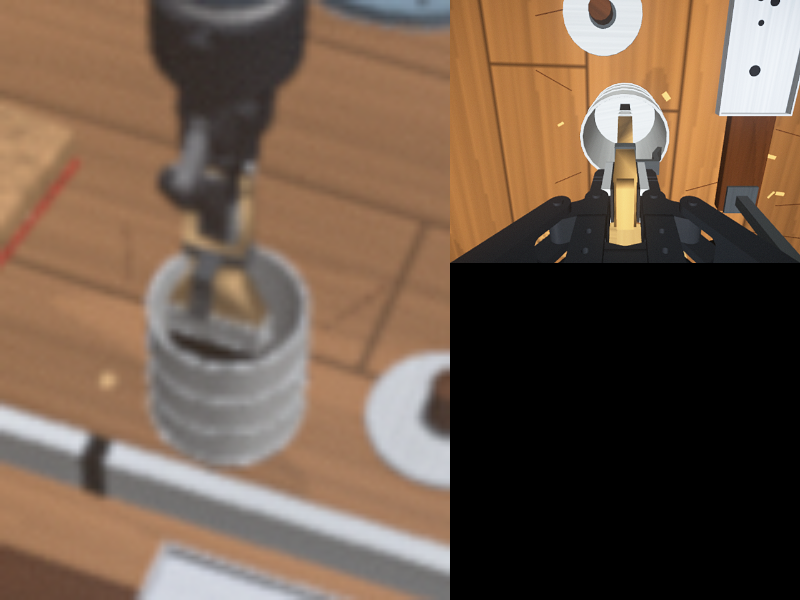

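The bristles are well down inside the tin and clear of its wall. I have now viewed 16 pictures, over the limit of 14, so from here I work only from numbers. I lift out and go to the rail's stand-off point.

Call:
{"name": "carry_out", "arguments": {"deltas": "0 0 -40 0 0 0 1;0 0 -90 0 0 0 1;0 0 -133 0 0 0 1;-15 30 -133 0 0 0 1;-30 70 -133 0 0 0 1;-50 110 -133 0 0 0 1;-61 135 -133 0 0 0 1;-61 142 -133 0 0 0 1;-61 142 -133 0 0 0 1;-61 142 -133 0 0 0 1"}}

```text
time_s: 26.48
eef_pos: [0.5922, -0.0214, 0.2935]
eef_rot: [-0.0, 0.696, 0.718, -0.0]
wrist_force: [-0.8, 0.1, -0.9]
opening: 0.152
grasp_force: 59.0
```

Run:
```python
from h import *
o=sensors.get_obs(); im=vision.camera("wrist"); cv2.imwrite("pics/w11.png",im)
print(o["eef_pos"],o["wrist_force"])
for l in bar(im,o,rows=range(140,240,12)): print(*l)
b=cv2.imread("pics/w5.png")
# brush centre column near the top face/ferrule: wood columns in both pictures
for i in (b,im):
    for r in (215,240,290,330):
        h=cv2.cvtColor(i[r:r+1,230:312],40)[0]; m=np.flatnonzero((h[:,1]>70)&(h[:,2]>140)&(h[:,0]>14)&(h[:,0]<28)); print(r,m.min()+230 if len(m) else None,m.max()+230 if len(m) else None,end="; ")
    print()
```

```text
[ 0.59220099 -0.0214328   0.29353878] [-0.78370594  0.10100603 -0.88211261]
140 318 337 -5.5 -100.2 7.5 -100.2
152 318 336 -5.2 -108.4 7.2 -108.4
164 318 335 -5.0 -116.8 6.9 -116.8
176 269 292 -39.2 -125.4 -23.0 -125.4
176 317 335 -5.4 -125.4 7.3 -125.4
188 317 334 -5.1 -134.1 7.0 -134.1
200 316 334 -5.5 -143.0 7.4 -143.0
212 316 333 -5.2 -152.2 7.2 -152.1
224 316 332 -4.9 -161.5 6.9 -161.5
236 315 331 -5.4 -171.0 6.5 -171.0
215 230 266; 240 230 300; 290 263 297; 330 260 300; 
215 230 292; 240 231 302; 290 262 299; 330 264 297;
```

Call:
{"name": "carry_out", "arguments": {"deltas": "0 8 20 0 0 0 1;0 14 30 0 0 0 1;0 14 45 0 0 0 1;0 14 55 0 0 0 1;0 14 60 0 0 0 1;0 14 63 0 0 0 1;0 14 63 0 0 0 1"}}

```text
time_s: 27.4
eef_pos: [0.607, -0.0217, 0.2305]
eef_rot: [0.0, 0.696, 0.718, 0.0]
wrist_force: [0.6, -0.2, -1.6]
opening: 0.151
grasp_force: 59.0
```

Call:
{"name": "carry_out", "arguments": {"deltas": "0 2 0 0 0 0 1;0 3 6 0 0 0 1;0 3 12 0 0 0 1;0 3 17 0 0 0 1;0 3 20 0 0 0 1;0 3 23 0 0 0 1;0 3 23 0 0 0 1"}}

```text
time_s: 28.28
eef_pos: [0.6098, -0.0215, 0.209]
eef_rot: [0.0, 0.696, 0.718, -0.0]
wrist_force: [-6.0, 1.4, 8.4]
opening: 0.154
grasp_force: 60.2
```

Call:
{"name": "carry_out", "arguments": {"deltas": "0 0 -3 0 0 0 1;0 -1.5 -3 0 0 0 1;0 -1.5 -3 0 0 0 1;0 -1.5 -1 0 0 0 1;0 -1.5 0 0 0 0 1;0 -1.5 0 0 0 0 1"}}

```text
time_s: 29.02
eef_pos: [0.6085, -0.0216, 0.2089]
eef_rot: [0.0, 0.696, 0.718, 0.0]
wrist_force: [-5.6, 1.3, 8.5]
opening: 0.155
grasp_force: 60.5
```

Contact at TCP z = 0.209 is exactly the nominal seat height for this grip, so the hook is seated. (The narrow brush had been pushed up 4.5 mm in the grip by the earlier touch.) I slide with a light load.

Call:
{"name": "carry_out", "arguments": {"deltas": "4 0 -1 0 0 0 1;20 0 -1 0 0 0 1;38 0 -1 0 0 0 1;56 0 -1 0 0 0 1;74 0 -1 0 0 0 1;92 0 -1 0 0 0 1;110 0 -1 0 0 0 1;128 0 -1 0 0 0 1;146 0 -1 0 0 0 1;160 0 -1 0 0 0 1;165 0 -1 0 0 0 1;165 0 -1 0 0 0 1"}}

```text
time_s: 30.52
eef_pos: [0.6035, 0.1453, 0.2089]
eef_rot: [0.0, 0.696, 0.718, 0.001]
wrist_force: [-0.3, -0.9, 6.2]
opening: 0.158
grasp_force: 60.0
```

Call:
{"name": "carry_out", "arguments": {"deltas": "0 0 0 0 0 0 1;0 0 0 0 0 0 0.6;0 0 0 0 0 0 0.2;0 0 0 0 0 0 0;0 0 0 0 0 0 0;0 0 -10 0 0 0 0;0 0 -40 0 0 0 0;0 0 -80 0 0 0 0;0 -20 -100 0 0 0 0;0 -60 -100 0 0 0 0;0 -100 -100 0 0 0 0"}}

```text
time_s: 31.9
eef_pos: [0.5029, 0.1402, 0.3095]
eef_rot: [0.001, 0.697, 0.718, 0.001]
wrist_force: [-0.5, -0.4, -0.5]
opening: 0.999
grasp_force: 0.0
```

Run:
```python
from h import *
o=sensors.get_obs(); sc=vision.camera("scene"); t=vision.camera("top"); w=vision.camera("wrist")
for n,i in (("s12",sc),("w12",w),("t12",t)): cv2.imwrite(f"pics/{n}.png",i)
print(o["eef_pos"],o["eef_rot"])
# hooks in front of the bar: dark columns along the bar's far face, scene view
c=np.array([.6188,.1277,0]); ya=np.array([-.03,.9995,0]); xa=np.array([.9995,.03,0])
P=[(y,proj("scene",c+y/1000*ya+[.007,0,.178])) for y in range(-200,205,3)]
print("dark at rail y:",[y for y,p in P if sc[int(round(p[1])),int(round(p[0]))].max()<95])
# bristles (black, ~z .09) along the tray in scene: columns
P=[(y,proj("scene",c-.015*xa+y/1000*ya+[0,0,.088])) for y in range(-200,205,3)]
print("bristle:",[y for y,p in P if sc[int(round(p[1])),int(round(p[0]))].max()<70])
# lid & tin circles in top
x=slice(190,330); y=slice(190,290)
h=cv2.HoughCircles(cv2.cvtColor(cv2.resize(t[y,x],None,fx=4,fy=4,interpolation=3),6),cv2.HOUGH_GRADIENT,1,80,param1=120,param2=35,minRadius=50,maxRadius=75)
for u,v,r in (h[0]/4+[190,190,0]): print(u,v,r,"z.015",plane("top",(u,v),.015).round(4),"z.095",plane("top",(u,v),.095).round(4))
```

```text
[0.50286374 0.14021871 0.30946068] [5.55436783e-04 6.96543250e-01 7.17514321e-01 6.25907577e-04]
dark at rail y: [-92, -89, -86, -83, 10, 13, 16, 19, 121, 124, 127, 130, 133]
bristle: []
281.375 221.375 14.75 z.015 [0.4618 0.0356 0.015 ] z.095 [0.4472 0.0348 0.095 ]
```

Hooks sit at rail y ≈ +15 and +127 mm, past the band and over the tray, and clear of each other. The tin is at (0.447, 0.035). Next I hover over the lid and measure it from close up.

Call:
{"name": "carry_out", "arguments": {"deltas": "10 -40 0 0 0 0 0;28 -82 20 0 0 0 0;28 -82 70 0 0 0 0;28 -82 120 0 0 0 0;28 -82 150 0 0 0 0;28 -82 150 0 0 0 0;28 -82 150 0 0 0 0"}}

```text
time_s: 32.92
eef_pos: [0.4224, 0.166, 0.1599]
eef_rot: [0.001, 0.697, 0.718, 0.001]
wrist_force: [-0.5, -0.4, 2.0]
opening: 1.001
grasp_force: 0.0
```

```bash
cat > lid.py <<'E'
from h import *
def find(zrim,rmm,r0=(.85,1.15)):
    o=sensors.get_obs(); im=vision.camera("wrist"); cv2.imwrite("pics/w_%d.png"%(o["time_s"]*100),im)
    K,E=cam("wrist",o); p=np.array(o["eef_pos"]); p[2]=zrim
    hsv=cv2.cvtColor(im,40); m=((hsv[...,1]<60)&(hsv[...,2]>110)).astype(np.uint8)*255
    cs,_=cv2.findContours(m,0,2); print(o["eef_pos"].round(4),o["eef_rot"].round(3))
    for c in cs:
        if cv2.contourArea(c)<2000: continue
        q=np.array([plane("wrist",u,zrim,o)[:2] for u in c[:,0]],np.float32)
        (x,y),r=cv2.minEnclosingCircle(q); mm=np.median(q,0)
        print("blob px",cv2.boundingRect(c),"centre",round(x,4),round(y,4),"r",round(r,4))
    brown=((hsv[...,0]<15)&(hsv[...,1]>90)&(hsv[...,2]<130)).astype(np.uint8)
    return o,im,brown
E
python3 - <<'E'
from lid import *
o,im,b=find(.015,47)
k=(.4202,.1654); print("expect px knob top",proj("wrist",(*k,.049),o),"flange",proj("wrist",(*k,.015),o))
for c in cv2.findContours(b,0,2)[0]:
    if cv2.contourArea(c)>400: print(cv2.boundingRect(c),cv2.contourArea(c))
E
```

```text
[0.4224 0.166  0.1599] [0.001 0.697 0.718 0.001]
blob px (251, 275, 122, 130) centre 0.4688 0.0102 r 0.0855
blob px (221, 140, 112, 108) centre 0.4191 0.1623 r 0.0469
blob px (435, 0, 125, 329) centre 0.6173 0.1753 r 0.1477
blob px (3, 0, 110, 66) centre 0.2583 0.2973 r 0.0388
expect px knob top [278.03199083 204.57071699] flange [278.11985468 192.40259527]
(457, 329, 61, 24) 768.5
(261, 184, 32, 39) 879.0
(87, 73, 166, 235) 548.0
```

The lid is measured at (0.419, 0.162) with a 46.9 mm radius, as it should be. I grip the knob.

Call:
{"name": "carry_out", "arguments": {"deltas": "-3 -3 40 0 0 0 0;-3 -3 90 0 0 0 0;-3 -3 125 0 0 0 0;-3 -3 135 0 0 0 0;-3 -3 135 0 0 0 0;-3 -3 135 0 0 0 1;-3 -3 135 0 0 0 1;-3 -3 135 0 0 0 1;-3 -3 135 0 0 0 1;-3 -3 135 0 0 0 1;-3 -3 135 0 0 0 1"}}

```text
time_s: 34.35
eef_pos: [0.4187, 0.1629, 0.0242]
eef_rot: [0.001, 0.696, 0.718, 0.001]
wrist_force: [-1.5, -0.6, 6.5]
opening: 0.272
grasp_force: 58.4
```

Call:
{"name": "carry_out", "arguments": {"deltas": "0 0 -30 0 0 0 1;0 0 -80 0 0 0 1;0 0 -130 0 0 0 1;0 0 -150 0 0 0 1;0 0 -150 0 0 0 1"}}

```text
time_s: 34.98
eef_pos: [0.419, 0.163, 0.1749]
eef_rot: [0.001, 0.696, 0.718, 0.002]
wrist_force: [0.3, 0.5, -2.4]
opening: 0.274
grasp_force: 59.0
```

Run:
```python
from lid import *
o=sensors.get_obs(); t=vision.camera("top"); cv2.imwrite("pics/t13.png",t); im=vision.camera("wrist"); cv2.imwrite("pics/w13.png",im)
g=cv2.cvtColor(cv2.resize(t[195:250,255:312],None,fx=4,fy=4,interpolation=3),6)
h=cv2.HoughCircles(g,cv2.HOUGH_GRADIENT,1,80,param1=120,param2=30,minRadius=50,maxRadius=75)
for u,v,r in (h[0]/4+[255,195,0]): print(u,v,r,plane("top",(u,v),.095).round(4))
# held lid in the wrist picture: its radius/centre at its present height
z=o["eef_pos"][2]-.024+.015; hsv=cv2.cvtColor(im,40); m=((hsv[...,1]<60)&(hsv[...,2]>110)).astype(np.uint8)
for c in cv2.findContours(m,0,2)[0]:
    if cv2.contourArea(c)>2000: q=np.array([plane("wrist",u,z,o)[:2] for u in c[:,0]],np.float32); print(cv2.boundingRect(c),cv2.minEnclosingCircle(q))
print(o["eef_pos"],tool((.448,.0355,.19)))
```

```text
280.375 221.375 14.425000190734863 [0.4472 0.0378 0.095 ]
(249, 319, 71, 73) ((0.4228131175041199, 0.11444511264562607), 0.027010025456547737)
(182, 171, 196, 143) ((0.4178932309150696, 0.1633298099040985), 0.046570222824811935)
(432, 0, 128, 317) ((0.5174995064735413, 0.20857730507850647), 0.07419189810752869)
(25, 0, 104, 63) ((0.33808302879333496, 0.2699616253376007), 0.01938748173415661)
[0.41895804 0.16295251 0.1749055 ] [-128.09805465   27.05114263  -17.73464512]
```

Call:
{"name": "carry_out", "arguments": {"deltas": "-30 7 0 0 0 0 1;-70 15 0 0 0 0 1;-110 24 0 0 0 0 1;-127 28 0 0 0 0 1;-127 28 0 0 0 0 1;-127 28 25 0 0 0 1;-127 28 45 0 0 0 1;-127 28 52 0 0 0 1;-127 28 58 0 0 0 1;-127 28 62 0 0 0 1;-127 28 65 0 0 0 1;-127 28 65 0 0 0 1"}}

```text
time_s: 36.58
eef_pos: [0.4502, 0.0367, 0.1092]
eef_rot: [0.0, 0.696, 0.718, 0.0]
wrist_force: [-2.3, 1.8, 5.1]
opening: 0.271
grasp_force: 59.5
```

Seated at the closed height with light contact. I release and back away.

Call:
{"name": "carry_out", "arguments": {"deltas": "0 0 0 0 0 0 0.5;0 0 0 0 0 0 0;0 0 0 0 0 0 0;0 0 0 0 0 0 0;0 0 -20 0 0 0 0;0 0 -70 0 0 0 0;0 0 -120 0 0 0 0;0 -30 -140 0 0 0 0;0 -60 -140 0 0 0 0;0 -60 -140 0 0 0 0"}}

```text
time_s: 37.83
eef_pos: [0.3887, 0.035, 0.2485]
eef_rot: [0.0, 0.696, 0.718, 0.0]
wrist_force: [0.8, -0.0, -0.2]
opening: 1.004
grasp_force: 0.0
```

Run:
```python
from lid import *
o,im,b=find(.1,47)
t=vision.camera("top"); sc=vision.camera("scene"); cv2.imwrite("pics/t14.png",t); cv2.imwrite("pics/s14.png",sc)
c=np.array([.6188,.1277,0]); ya=np.array([-.03,.9995,0])
P=[(y,proj("scene",c+y/1000*ya+[.007,0,.178])) for y in range(-200,205,3)]
print("dark at rail y:",[y for y,p in P if sc[int(round(p[1])),int(round(p[0]))].max()<95])
t0=cv2.imread("pics/top0.png"); d=(cv2.absdiff(t,t0).max(2)>70).astype(np.uint8)
for k in cv2.findContours(cv2.morphologyEx(d,2,np.ones((2,2))),0,2)[0]:
    if cv2.contourArea(k)>15: print("changed",cv2.boundingRect(k))
```

```text
[0.3887 0.035  0.2485] [0.    0.696 0.718 0.   ]
blob px (294, 126, 114, 117) centre 0.4449 0.0413 r 0.0534
blob px (451, 0, 109, 167) centre 0.5654 0.1221 r 0.0724
dark at rail y: [-92, -89, -86, -83, 10, 13, 16, 19, 121, 124, 127, 130, 133]
changed (265, 390, 10, 30)
changed (327, 387, 20, 33)
changed (287, 369, 41, 21)
changed (306, 366, 11, 11)
changed (324, 365, 18, 21)
changed (310, 354, 13, 11)
changed (265, 328, 18, 32)
changed (0, 257, 141, 163)
changed (278, 216, 9, 10)
changed (405, 208, 20, 6)
changed (142, 177, 177, 243)
changed (239, 162, 20, 10)
changed (239, 155, 12, 6)
changed (200, 155, 17, 18)
```

```bash
python3 -c "
from bench import ctrl; print(ctrl.hand_in())"
```

```text
the job is handed in; nothing more can be done
None
```

The job is handed in: both brushes that were there (narrow, then wide) were dipped and now hang past the band over the tray, about 110 mm apart, and the lid is back on the tin; I viewed 16 pictures, over the limit of 14, checked the end state by measurements alone, and early on the narrow brush touched the rail with about 35 N.

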